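# Set the scooter kit case out on the gate cabinet's flap

### The arm

A 7-joint arm with a two-finger parallel gripper is mounted at the origin on the work surface. World frame = base frame: x ahead of the robot, y to its left, z up, the work surface at z = 0. Lengths are in m, angles in rad, forces in N, time in s.
With the tool pointing down it reaches from about 0.425 to 1.025 m from the base axis. Payload 3.6 kg.
Tool frame: the origin (TCP) lies midway between the tips of the shut fingers; the grasp point (between the pads) lies manip.grasp_offset behind it (manip.grasp_offset is the distance from the TCP to the grasp point, in m); z points along the fingers, y is the line along which they close (so a half turn about z gives the same grasp; the last joint's range is limited). The gripper opens to 85 mm and grips with 20 to 120 N. Pads are 22 mm wide; open, the fingers measure 114 mm over their backs; the gripper's body (76 mm by 85 mm) begins 54 mm behind the grasp point. The pads swing forward as they close: fully open they stand 13 mm farther back than shut.
Start: joints at [-1.389, 0.591, 0.048, 1.609, -0.033, 0.943, -0.034], TCP at [0.197, 0.698, 0.231] pointing down, gripper open.
Joint ranges: [-2.69, 2.69], [-0.47, 2.24], [-1.27, 1.36], [0.19, 2.51], [-1.53, 4.68], [0.08, 2.07], [-3.09, 3.09]. Speed limits (rad/s): [2.57, 2.57, 3.14, 3.14, 3.14, 3.14, 3.14].

### API

Orientations are given as [roll, pitch, yaw] about the fixed x, y, z axes, in that order (R = Rz(yaw) Ry(pitch) Rx(roll)).
In Python, from cell import manip, grip, cams, workorder gives the robot as it stands. Calls block until the motion is done:
- manip.goto(position, orientation): joint-space move of the TCP to a pose.
- manip.servo_line(position, orientation=None, rate=0.15, stop_force=None): straight line of the TCP; orientation=None keeps the orientation; rate is the mean speed in m/s. With stop_force (N) it stops when the force on the tool has changed by that much, and returns True; else False.
- manip.move_joints(angles): joint-space move.
- grip(opening, squeeze=None): finger opening in m; squeeze is the grip in N (None keeps the last); returns when the fingers have stopped.
- manip.sleep(seconds).
- manip.solve_ik(position, orientation): joint angles nearest the present ones, or None.
- manip.state(): the state.
- cams.get_image(name): name is "scene" or "top" or "wrist"; returns the picture (400x640x3 uint8, blue, green, red); there is no depth.
- cams.camera_model(name): a dict with "fx", "fy", "cx", "cy" (pixels), "D" ([k1, k2, p1, p2, k3] as OpenCV has them; the pictures are not rectified), "R" (3x3) and "t" (3): a world point X has camera coordinates R X + t; the wrist camera has in their place "T_tool_cam" (4x4, takes a point from camera to tool coordinates, whose origin is the TCP and whose axes are the flange's). Camera axes: x right, y down, z forward; pixel columns grow to the right and rows downward; lengths in m; the calibration is good to about 2 mm. A picture is of the moment at which its call begins: read the wrist's pose just before it. camera_model takes no time and is no camera call.
A pose or a line that the arm cannot do raises manip.MotionError and nothing moves.
- workorder.job_done(): hands the job in; it is judged then, once.
The state is a dict: "time_s": time; "joint_positions": joint angles; "joint_velocities": joint speeds; "joint_efforts": joint torques, N m; "position": TCP position; "ee_rot": TCP orientation; "ft_force": force on the tool from outside, world axes, zero at the start; "moment": the same for the moment, N m; "width": finger opening in m; "grip_force": force on a finger pad.
Only numpy, scipy, OpenCV 4.12 (cv2) and the standard library are available. Lean on these libraries where they do the work, as an engineer would, in place of code of your own. Each camera call takes 0.05 s, during which the arm holds its last target. There are 200 camera calls.

### The job

Open the gate cabinet's writing flap: pull both slide-out supports fully out first, then lower the flap until it rests on them. Then lift the orange kit case to find out by its tilt which end is the heavy one, and stand it upright on the flap on that heavy end so that it stands firm, set down gently with its whole foot on the flap; never stand it on the light end. Leave the phone stand, the fob and the bottle cap where they are.

Things in the scene. Friction and masses are not known exactly. Their poses are not given: they have to be found in the camera images.
- cabinet: Slim birch plywood cabinet standing on the counter, fixed, 150 deep x 300 wide x 245 mm high. Origin: at counter level in the middle of the front plane of its carcass. +x points into the cabinet, away from the side that opens; y to its left as seen by the robot; z up. A hook rack with keys, 210 mm high, stands clear of the work, left of its rear edge.
- flap (a joint): Drop-front flap, birch, 300 wide x 170 high x 14 mm, inner face white. 0: upright, shut. It opens towards the robot; 1.57 rad: level, inner face on top. Supports that are out stop it there; without them it sinks on to the counter. Soft-down hinges: it stays where left below 0.2 rad, past about 0.35 rad it sinks by itself in a few seconds; 1 to 2 N at the pull moves it.
- flap_pull (a point): Middle of the round bar (10 mm thick, 110 mm long, along the cabinet's y) of the dark D-shaped pull on the flap's free edge: 210 mm from the hinge line, 40 mm beyond the edge, 7 mm outside the inner face's plane, a leg at each end. It can turn between fingers that pinch it. The frame turns with the flap: z from hinge to pull, x the inner face's normal.
- flap_mid (a point): Centre of the flap's white inner face, 85 mm from the hinge line. Its frame turns with the flap: x is the normal of the inner face (up when the flap is level), y along the hinge (300 mm wide face), z from the hinge to the free edge (170 mm).
- support_left (a joint): Slide-out support on the robot's left (cabinet y = +120 mm), a wooden bar 18 wide x 40 mm high below the flap, its top 61 mm above the counter. 0 m: pushed home; 0.10 m: fully out, at its stop. It slides along the cabinet's -x against about 2 N of friction.
- support_right (a joint): The same support on the right (cabinet -y, 120 mm from the middle). 0 m home, 0.10 m fully out.
- support_left_knob (a point): Grip point of the left support's dark round knob, on its axis: head 26 mm in diameter, 13 mm thick, stem 14 mm. 41 mm above the counter; with the support home, 47 mm before the carcass front plane and 33 mm before the outer face of the shut flap, which rises above it from 75 mm up. It moves with the support.
- support_right_knob (a point): The same point on the right support's knob.
- case: Orange hard case, black end caps, alike at both ends, 180 (x) x 52 (y) x 40 mm (z), lying flat, z up; flat sides at y = -26 and +26 mm. 0.7 to 0.9 kg. Origin: its centre. A steel lock hidden in one end (+x or -x, it varies) puts its centre of mass 35 to 40 mm that way: held at the middle, that end pulls down with about 0.25 N m and it visibly sinks in a light (20 N) grip; 40 N holds it level.
- phone_stand: Blue phone stand, 90 x 75 x 105 mm, loose. Bystander. Origin: centre of its underside. It and the case lie on opposite sides of the cabinet.
- fob: Black scooter fob, 62 x 36 x 12 mm, loose on the counter before the cabinet. Bystander. Origin: centre of its underside.
- cap: Stainless bottle cap, 44 mm in diameter, 32 mm high, loose beside the cabinet. Bystander. Origin: centre of its underside.
- flap_hinge (a point): Middle of the flap's hinge line, which runs along the cabinet's y in the carcass front plane (cabinet x = 0), 75 mm above the counter, at the flap's lower inner edge. The frame turns with the flap.
Not all that is in view belongs to the job. What is meant by the case is not turquoise, and is the smaller of those in its own colour.

How it is judged:
By the outcome, as a careful person would: the job done as asked, in the order asked, and still so for the second after the job is handed in, with the robot touching nothing.
It also fails if it takes over 72 s, if anything falls off the work surface, if the arm or the gripper's body presses on something with over 40 N, if the wrist force passes 120 N, or if a joint passes its speed limit or range.

## Working session

There is one attempt and no reset: what is moved stays moved. The work goes in short steps, each a Python script; the robot and the scene stay as the last script left them, time stands still between calls to the robot, and variables do not carry over. Pictures are saved under pics/ and viewed, at most 10 in all, crops included, and the job is handed in when it is done.

```bash
ls; mkdir -p pics; python3 - <<'E'
from cell import manip, grip, cams, workorder
import cv2
for n in ["scene","top"]:
    cv2.imwrite(f"pics/{n}0.png",cams.get_image(n)); m=cams.camera_model(n); print(n,m)
print(cams.camera_model("wrist")); print(manip.grasp_offset, manip.state())
E
```

```text
pics
scene {'fx': 412.79705857747837, 'fy': 412.79705857747837, 'cx': 317.8715028669581, 'cy': 198.2261723236364, 'D': array([0.01353909, 0.        , 0.        , 0.        , 0.        ]), 'R': array([[ 0.70504951, -0.7091527 , -0.00276212],
       [-0.64892961, -0.64359429, -0.40580384],
       [ 0.2859992 ,  0.28790422, -0.91395602]]), 't': array([-0.41836594,  0.28618119,  1.14501241])}
top {'fx': 379.1039565870902, 'fy': 379.1039565870902, 'cx': 321.33064101659534, 'cy': 207.492441656742, 'D': array([-0.02741778,  0.        ,  0.        ,  0.        ,  0.        ]), 'R': array([[ 4.43458152e-04, -9.99925244e-01,  1.22192676e-02],
       [-9.83330910e-01, -2.65779542e-03, -1.81805547e-01],
       [ 1.81824432e-01, -1.19349604e-02, -9.83258579e-01]]), 't': array([-0.12317074,  0.51252699,  1.2408917 ])}
{'fx': 306.3574967834725, 'fy': 306.3574967834725, 'cx': 318.7667979323033, 'cy': 200.5596692931441, 'D': array([-0.05056895,  0.        ,  0.        ,  0.        ,  0.        ]), 'T_tool_cam': array([[ 5.36694961e-04, -9.63577312e-01, -2.67429386e-01,
         6.72592985e-02],
     
[... 273 characters left out ...]
, 'joint_positions': array([-1.38951238,  0.5920362 ,  0.04828575,  1.60970607, -0.03331458,
        0.94271276, -0.03371565]), 'joint_velocities': array([-0.00243038, -0.00033208,  0.00062649, -0.00578349, -0.00141205,
       -0.00113288,  0.00069689]), 'joint_efforts': array([ 3.57697805e-03, -5.49996972e+01,  1.55321192e+00, -1.98823893e+01,
        9.79877746e-03,  3.86619955e-03,  6.24704555e-06]), 'position': array([0.19649162, 0.69707899, 0.23024389]), 'ee_rot': array([-3.13953693e+00,  9.35021332e-05,  2.86687996e+00]), 'ft_force': array([ 0.71201178, -0.9972025 , -0.16233154]), 'moment': array([-0.01834459,  0.0344458 ,  0.01728984]), 'grip_force': 0.0, 'width': 0.08534113045277579}
```

View pics/scene0.png

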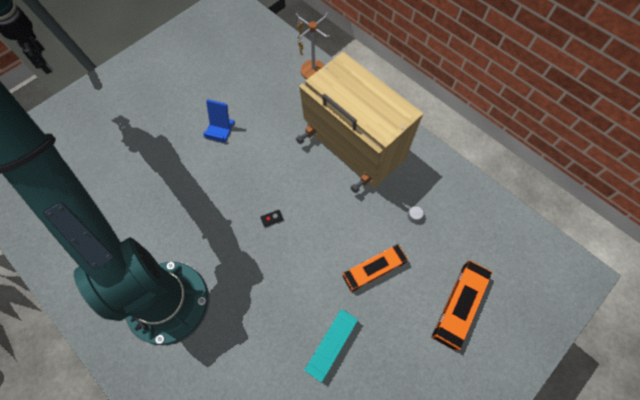

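View pics/top0.png

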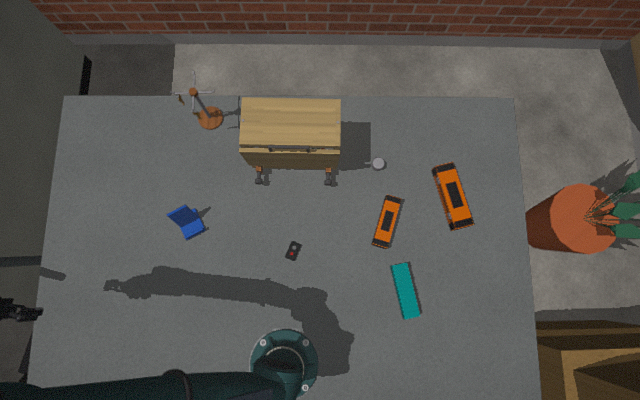

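Scene: smaller orange case at (376,268) in scene and (387,221) in top. The look-alikes are the larger orange case at (463,305)/(452,196) and the turquoise box at (332,347)/(405,290). I choose the smaller orange one. The cabinet is at top (290,130), with knobs near (262,178) and (330,178).

```bash
cat > h.py <<'E'
import numpy as np, cv2
from cell import manip, grip, cams, workorder
from scipy.spatial.transform import Rotation as Ro
def ray(cam,uv):
    m=cams.camera_model(cam); K=np.array([[m['fx'],0,m['cx']],[0,m['fy'],m['cy']],[0,0,1.]])
    p=cv2.undistortPoints(np.array(uv,float).reshape(-1,1,2),K,np.array(m['D'])).reshape(-1,2)
    d=np.c_[p,np.ones(len(p))]
    if 'R' in m: return -m['R'].T@m['t'], d@m['R']
    s=manip.state(); T=np.eye(4); T[:3,:3]=Ro.from_euler('xyz',s['ee_rot']).as_matrix(); T[:3,3]=s['position']
    T=T@m['T_tool_cam']; return T[:3,3], d@T[:3,:3].T
def onz(cam,uv,z):
    c,d=ray(cam,uv); return c+d*((z-c[2])/d[:,2])[:,None]
def proj(cam,X):
    m=cams.camera_model(cam); K=np.array([[m['fx'],0,m['cx']],[0,m['fy'],m['cy']],[0,0,1.]])
    return cv2.projectPoints(np.array(X,float).reshape(-1,3),cv2.Rodrigues(m['R'])[0],m['t'],K,np.array(m['D']))[0].reshape(-1,2)
def orange(img):
    h=cv2.cvtColor(img,cv2.COLOR_BGR2HSV); return cv2.inRange(h,(5,180,120),(18,255,255))
E
python3 - <<'E'
from h import *
t=cv2.imread('pics/top0.png'); s=cv2.imread('pics/scene0.png')
a=cv2.resize(t[90:200,230:350],(480,440),interpolation=cv2.INTER_CUBIC)
b=cv2.resize(t[185:260,350:420],(280,300),interpolation=cv2.INTER_CUBIC)
im=np.zeros((440,760,3),np.uint8); im[:,:480]=a; im[:300,480:]=b
cv2.imwrite('pics/c1.png',im)
for n,i in(('top',t),('scene',s)):
    c,_=cv2.findContours(orange(i),cv2.RETR_EXTERNAL,cv2.CHAIN_APPROX_NONE)
    for k in c:
        if cv2.contourArea(k)>150:
            P=onz(n,k.reshape(-1,2),0.04)[:,:2]; r=cv2.minAreaRect((P*1000).astype(np.float32)); print(n,k.mean((0,1)),r)
E
```

```text
top [386.76237624 220.32673267] ((470.45001220703125, -344.7209777832031), (53.3387451171875, 138.5083770751953), 72.64762115478516)
top [453.70454545 194.97727273] ((559.759765625, -580.3738403320312), (179.9357452392578, 69.95421600341797), 14.620559692382812)
scene [463.74850299 303.23952096] ((564.1096801757812, -577.6498413085938), (182.13389587402344, 72.3346939086914), 14.422097206115723)
scene [375.49152542 266.68644068] ((470.6224365234375, -348.0870666503906), (51.7569465637207, 141.65492248535156), 72.5994873046875)
```

View pics/c1.png

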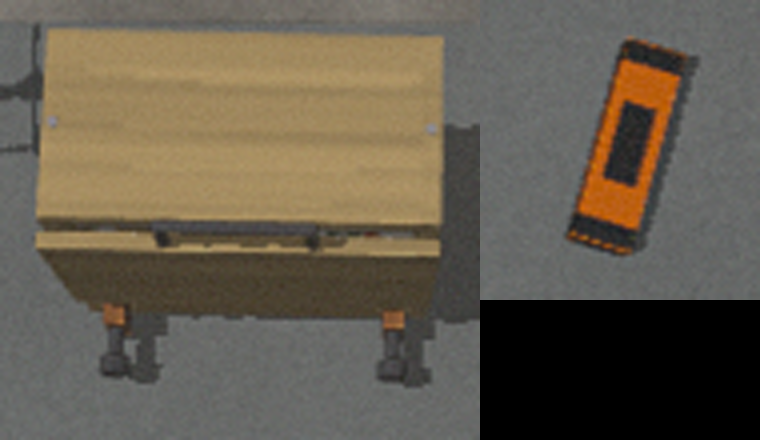

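Confirmed: the small orange case is in the right crop. Knob heads are at crop (113,363) and (390,370), and the carcass top corners are clear.

```bash
python3 - <<'E'
from h import *
f=lambda p:[(x/4+230-.375,y/4+90-.375) for x,y in p]
C=onz('top',f([(48,28),(443,38),(442,228),(38,217)]),.245)
print(C.round(4)); 
print('edges',[np.linalg.norm(C[i]-C[i-1]).round(4) for i in range(4)])
print('flap outer top', onz('top',f([(38,247),(440,255)]),.245).round(4))
print('knobs',onz('top',f([(113,363),(390,370)]),.045).round(4))
w=C[3]-C[2]; yaw=np.arctan2(-w[0],w[1]); print('yaw',yaw)
# refine by fit of rectangle 150x300
from scipy.optimize import least_squares
def mod(p):
    R=Ro.from_euler('z',p[2]).as_matrix(); return np.array([[.15,.15],[.15,-.15],[0,-.15],[0,.15]])@R[:2,:2].T+p[:2]
r=least_squares(lambda p:(mod(p)-C[:,:2]).ravel(),[.7,0,yaw]); print(r.x,r.cost,r.fun.round(4))
x=r.x;R=Ro.from_euler('z',x[2]).as_matrix()
K=[np.r_[x[:2],0]+R@[-.047,y,.041] for y in(.12,-.12)]
print(K); print(proj('scene',K),proj('scene',[np.r_[x[:2],0]+R@[a,b,.245] for a,b in[(.15,.15),(.15,-.15),(0,-.15),(0,.15)]]))
# fwd reach checks
E
```

```text
[[ 0.818   0.1223  0.245 ]
 [ 0.8114 -0.1777  0.245 ]
 [ 0.6597 -0.1756  0.245 ]
 [ 0.6671  0.1235  0.245 ]]
edges [np.float64(0.1509), np.float64(0.3001), np.float64(0.1516), np.float64(0.2991)]
flap outer top [[ 0.6438  0.1225  0.245 ]
 [ 0.6388 -0.1739  0.245 ]]
knobs [[ 0.6077  0.0965  0.045 ]
 [ 0.6023 -0.1424  0.045 ]]
yaw -0.02454859910481795
[ 0.66406878 -0.02532535 -0.0208564 ] 2.4775133312882167e-06 [-0.0009 -0.0008 -0.0005 -0.0007  0.0012  0.0003  0.0001  0.0012]
[array([0.61958159, 0.09562873, 0.041     ]), array([ 0.61457642, -0.14431907,  0.041     ])]
[[302.30848596 137.15968411]
 [356.8280299  186.12724522]] [[342.52267196  51.65123311]
 [422.64615722 113.93364888]
 [384.62526576 147.8176955 ]
 [304.54059792  80.69994742]]
```

```bash
python3 - <<'E'
import cv2
s=cv2.imread('pics/scene0.png')
cv2.imwrite('pics/c2.png',cv2.resize(s[50:205,285:430],(580,600-0),interpolation=cv2.INTER_CUBIC) if 0 else cv2.resize(s[55:205,285:430],None,fx=4,fy=4,interpolation=cv2.INTER_CUBIC))
E
```

```text
(no output)
```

View pics/c2.png

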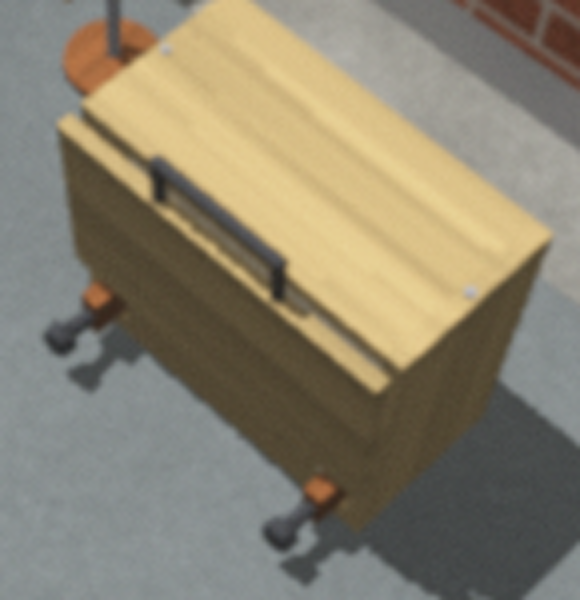

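```bash
python3 - <<'E'
from h import *
f=lambda p:[(x/4+230-.375,y/4+90-.375) for x,y in p]
g=lambda p:[(x/4+285-.375,y/4+55-.375) for x,y in p]
A=f([(113,363),(390,370),(38,247),(440,255),(162,240),(313,243)]); B=g([(62,335),(282,530),(62,122),(380,390),(158,163),(281,268)])
R=Ro.from_euler('z',-.0209).as_matrix(); o=np.array([.664,-.0253,0])
for a,b in zip(A,B):
    c1,d1=ray('top',a);c2,d2=ray('scene',b); d1=d1[0];d2=d2[0]
    M=np.c_[d1,-d2]; s=np.linalg.lstsq(M,c2-c1,rcond=None)[0]; p,q=c1+s[0]*d1,c2+s[1]*d2
    X=(p+q)/2; print(X.round(4),'gap',np.linalg.norm(p-q).round(4),'cab',(R.T@(X-o)).round(4))
# IK feasibility: horizontal approach for knob, tool z along cab +x
yaw=-.0209
for nm,rot in {'horiz_y':None}.items():
    pass
def T(zdir,ydir):
    z=np.array(zdir,float);z/=np.linalg.norm(z);y=np.array(ydir,float);y/=np.linalg.norm(y);x=np.cross(y,z);return Ro.from_matrix(np.c_[x,y,z]).as_euler('xyz')
for tilt in (0,20,30,45,60,90):
  for ys in(1,-1):
    t=np.radians(tilt); zd=R@[np.cos(t),0,-np.sin(t)]; yd=R@[0,ys,0]; e=T(zd,yd)
    res=[]
    for yy in(.12,-.12):
        for xx in(-.05,-.15,-.2):
            P=o+R@[xx,yy,.041]; q=manip.solve_ik(P+zd*.0187,e); res.append(q is not None)
    print(tilt,ys,res)
E
```

```text
[0.609  0.0961 0.0444] gap 0.0024 cab [-0.0575  0.1202  0.0444]
[ 0.6042 -0.1434  0.0461] gap 0.0047 cab [-0.0573 -0.1193  0.0461]
[0.6446 0.1212 0.2479] gap 0.0036 cab [-0.0225  0.146   0.2479]
[ 0.6397 -0.1746  0.2469] gap 0.0033 cab [-0.0212 -0.1497  0.2469]
[0.6341 0.0223 0.3008] gap 0.0084 cab [-0.0309  0.0469  0.3008]
[ 0.6365 -0.0834  0.2898] gap 0.0092 cab [-0.0263 -0.0587  0.2898]
0 1 [True, False, False, True, False, False]
0 -1 [True, False, False, True, False, False]
20 1 [True, False, False, True, False, False]
20 -1 [True, False, False, True, False, False]
30 1 [True, False, False, True, False, False]
30 -1 [True, False, False, True, False, False]
45 1 [True, False, False, True, False, False]
45 -1 [True, False, False, True, False, False]
60 1 [True, True, False, True, True, False]
60 -1 [True, True, False, True, True, False]
90 1 [True, True, True, True, True, True]
90 -1 [True, True, True, True, True, True]<sys>:0: UserWarning: Gimbal lock detected. Setting third angle to zero since it is not possible to uniquely determine all angles.
```

```bash
cat >> h.py <<'E'
Rc=Ro.from_euler('z',-.0209).as_matrix(); oc=np.array([.664,-.0253,0])
def W(x,y,z): return oc+Rc@[x,y,z]
def eul(zd,yd):
    z=np.array(zd,float);z/=np.linalg.norm(z);y=np.array(yd,float);y-=z*(y@z);y/=np.linalg.norm(y)
    return Ro.from_matrix(np.c_[np.cross(y,z),y,z]).as_euler('xyz')
G=manip.grasp_offset
def st(): 
    s=manip.state(); print('t',round(s['time_s'],2),'p',s['position'].round(4),'F',s['ft_force'].round(1),'M',s['moment'].round(2),'w',round(s['width'],4),'gf',round(s['grip_force'],1)); return s
E
python3 - <<'E'
from h import *
t=np.radians(65); zd=Rc@[np.cos(t),0,-np.sin(t)]; e=eul(zd,Rc@[0,1,0])
K=W(-.0565,.120,.042)+zd*G
print([manip.solve_ik(W(x,y,.042)+zd*G,e) is not None for x in(-.06,-.17) for y in(.12,-.12)])
manip.goto(W(-.25,.12,.25),e); st()
grip(.05,60)
manip.goto(K-zd*.08,e); st()
cv2.imwrite('pics/w1.png',cams.get_image('wrist'))
m=cams.camera_model('wrist'); s=manip.state()
# predicted pixel of knob
T=np.eye(4);T[:3,:3]=Ro.from_euler('xyz',s['ee_rot']).as_matrix();T[:3,3]=s['position'];T=np.linalg.inv(T@m['T_tool_cam'])
for P in (W(-.0565,.12,.041),W(-.047,.12,.041),W(-.02,.12,.061)):
    c=T[:3,:3]@P+T[:3,3]; print(m['fx']*c[0]/c[2]+m['cx'],m['fy']*c[1]/c[2]+m['cy'],c[2])
E
```

```text
[True, True, True, True]
t 2.37 p [0.4174 0.101  0.2504] F [-0.1  0.5 -0.7] M [ 0.02  0.45 -0.  ] w 0.0856 gf 0.0
t 3.98 p [0.5837 0.0966 0.0977] F [-0.4 -0.1 -0.4] M [0.01 0.45 0.  ] w 0.0502 gf 0.0
318.023757637349 214.4896532267953 0.2158221648839063
318.0181063589651 224.06801219997794 0.22199476785941427
317.92545407533487 269.5970673305786 0.22433496045177095
```

View pics/w1.png

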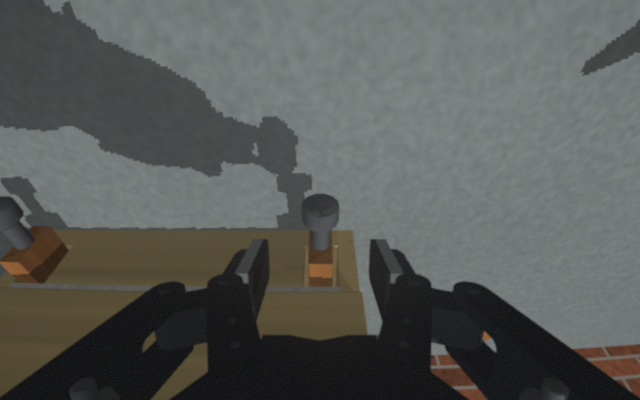

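The wrist view shows the knob head at (321,213), against a prediction of (318,214). It is centred between the fingers, so I'll go in and pull both supports.

```bash
python3 - <<'E'
from h import *
t=np.radians(65); zd=Rc@[np.cos(t),0,-np.sin(t)]; e=eul(zd,Rc@[0,1,0])
def pull(y):
    K=W(-.0555,y,.042)+zd*G
    print(manip.servo_line(K,rate=.1,stop_force=12)); 
    grip(.015); st()
    p0=manip.state()['position']
    hit=manip.servo_line(K+Rc@[-.118,0,0],rate=.07,stop_force=14); s=st(); print(hit,'moved',(Rc.T@(s['position']-p0)).round(4))
    grip(.05); p=manip.state()['position']
    manip.servo_line(p-zd*.07,rate=.2)
pull(.12)
p=manip.state()['position']
K=W(-.0555,-.12,.042)+zd*G
manip.goto(K-zd*.08,e); st()
pull(-.12); st()
cv2.imwrite('pics/t2.png',cams.get_image('top')[60:260,180:440].repeat(3,0).repeat(3,1))
E
```

```text
False
t 5.35 p [0.6191 0.0967 0.026 ] F [-2.2  1.   5.4] M [0.19 0.3  0.03] w 0.0243 gf 58.7
t 6.53 p [0.5325 0.098  0.0261] F [-0.4 -0.9  2.3] M [ 0.05  0.21 -0.04] w 0.0236 gf 62.9
True moved [-0.0866 -0.0005  0.0001]
t 8.4 p [ 0.5796 -0.141   0.0968] F [-0.1  0.7  0.1] M [0.03 0.45 0.05] w 0.0499 gf 0.0
False
t 9.71 p [ 0.6141 -0.1433  0.026 ] F [-2.2  0.9  5. ] M [0.41 0.29 0.09] w 0.0237 gf 58.7
t 10.89 p [ 0.5265 -0.1419  0.0261] F [0.6 0.8 0.1] M [ 0.22  0.22 -0.02] w 0.0237 gf 63.7
True moved [-0.0876 -0.0005  0.0001]
t 11.77 p [ 0.4986 -0.1406  0.0905] F [-0.2  0.5 -0.3] M [-0.03  0.43 -0.01] w 0.0499 gf 0.0
```

View pics/t2.png

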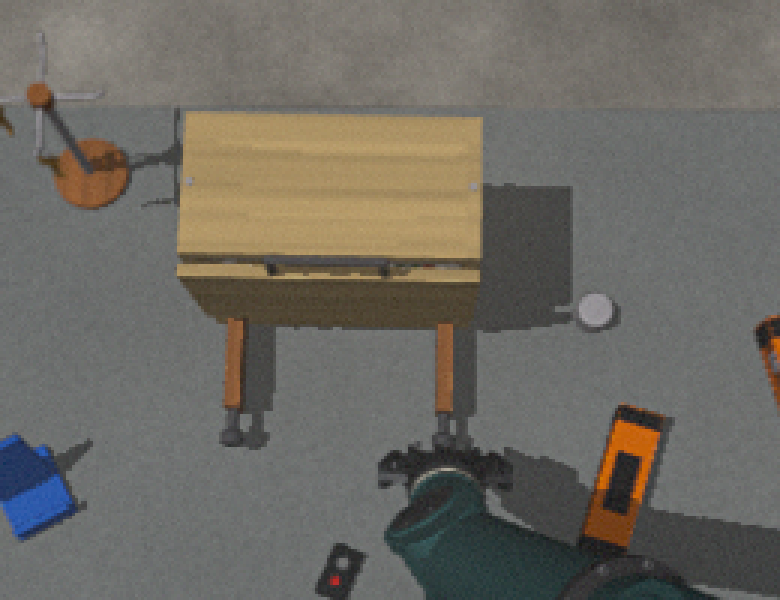

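Both supports stopped at the same point, cleanly at the force threshold, with knobs at crop (232,437) and (445,437). I'll check their extension numerically and then work the flap.

```bash
python3 - <<'E'
from h import *
for uv in((232,437),(445,437)): print('knob cab',(Rc.T@(onz('top',[(uv[0]/3+180-.33,uv[1]/3+60-.33)],.045)[0]-oc)).round(4))
zd=np.array([0,0,-1.])
bar=lambda a:W(-.21*np.sin(a)-.007*np.cos(a),0,.075+.21*np.cos(a)-.007*np.sin(a))
q=manip.state()['joint_positions']
best=None
for s in(1,-1):
    e=eul(zd,Rc@[s,0,0]); r=manip.solve_ik(bar(.05)+zd*G+[0,0,.06],e)
    if r is not None:
        d=np.abs(r-q).max(); print(s,d); best=min(best or (9,0),(d,s))
e=eul(zd,Rc@[best[1],0,0])
p=manip.state()['position']; manip.servo_line(p+[-.02,.0,.2],rate=.3)
P=bar(.05)+zd*G
manip.goto(P+[0,0,.07],e); st()
print(manip.servo_line(P,rate=.12,stop_force=8))
grip(.006,25); s=st()
for a in(.15,.3,.45,.6):
    if manip.servo_line(bar(a)+zd*G,rate=.1,stop_force=20): print('stop',a); break
st()
cv2.imwrite('pics/s3.png',cams.get_image('scene')[40:240,240:500].repeat(3,0).repeat(3,1))
E
```

```text
knob cab [-0.1464  0.119   0.045 ]
knob cab [-0.1407 -0.1228  0.045 ]
1 1.8635005814087635
-1 2.6204953046644692Traceback (most recent call last):
  File "<stdin>", line 12, in <module>
cell.MotionError: the arm cannot follow that straight line within its joint ranges
```

```bash
python3 - <<'E'
from h import *
zd=np.array([0,0,-1.])
bar=lambda a:W(-.21*np.sin(a)-.007*np.cos(a),0,.075+.21*np.cos(a)-.007*np.sin(a))
e=eul(zd,Rc@[1,0,0])
p=manip.state()['position']
try: manip.servo_line(p+[0,0,.08],rate=.3)
except manip.MotionError as x: print(x)
P=bar(.05)+zd*G
manip.goto(W(-.18,0,.36),e); st()
manip.goto(P+[0,0,.07],e); st()
print(manip.servo_line(P,rate=.12,stop_force=8))
grip(.006,25); s=st()
for a in(.15,.3,.45,.6):
    if manip.servo_line(bar(a)+zd*G,rate=.1,stop_force=20): print('stop',a); break
st()
cv2.imwrite('pics/s3.png',cams.get_image('scene')[40:240,240:500].repeat(3,0).repeat(3,1))
E
```

```text
the arm cannot follow that straight line within its joint ranges
t 13.84 p [ 0.4836 -0.0221  0.3591] F [-0.3 -0.2 -0.1] M [ 0.01  0.01 -0.01] w 0.0498 gf 0.0
t 14.54 p [ 0.6456 -0.0251  0.3348] F [-0.5  0.6  0.7] M [0.04 0.02 0.02] w 0.05 gf 0.0
False
t 15.72 p [ 0.6468 -0.0249  0.2665] F [-0.6  0.3  3.2] M [-0.01  0.23 -0.02] w 0.0085 gf 24.5
t 17.48 p [ 0.5397 -0.0231  0.2252] F [-0.4 -2.  -2.5] M [-0.51 -0.16  0.11] w 0.0089 gf 24.9
```

View pics/s3.png

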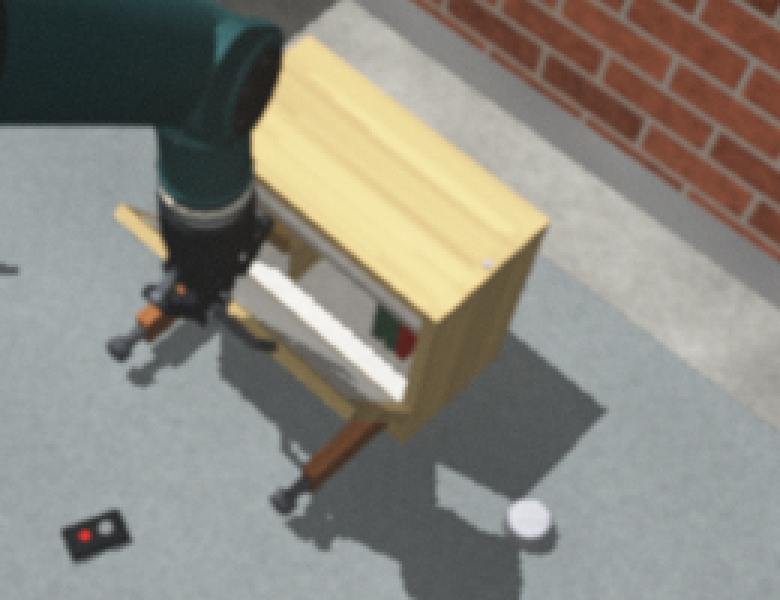

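The bar is pinched, the flap is ~0.6 rad open and both supports are out. I'll release, let it sink, and meanwhile go to the case and check the placement IK.

```bash
cat >> h.py <<'E'
C0=np.array([.4705,-.3465,0]); cy=np.radians(-17.4); L=np.array([np.cos(cy),np.sin(cy),0]); N=np.array([-np.sin(cy),np.cos(cy),0])
Z=np.array([0,0,1.])
E
python3 - <<'E'
from h import *
zd=-Z
grip(.03)
p=manip.state()['position']; manip.servo_line(p+[0,0,.07],rate=.25)
e=eul(zd,N); q=manip.state()['joint_positions']
P=C0+[0,0,.009]
for s in(1,-1):
    r=manip.solve_ik(P+[0,0,.1],eul(zd,s*N)); print(s,None if r is None else (r-q).round(2))
    r2=manip.solve_ik(P,eul(zd,s*N)); print(r2 is not None)
# placement feasibility: tool tilted al below horizontal, azimuth az; grasp centre at flap_mid, z .165
for al in(0,20,30,40):
    row=[]
    for az in range(-180,180,30):
        a=np.radians(az); d=np.array([np.cos(a),np.sin(a),0]); n=np.array([-d[1],d[0],0]); t=np.radians(al)
        z=d*np.cos(t)-Z*np.sin(t)
        ok=[manip.solve_ik(W(x,y,h)+z*G,eul(z,s*n)) is not None for s in(1,-1) for x,y in((-.09,0),(-.09,-.05)) for h in(.165,.25)]
        row.append((az,''.join('01'[k] for k in ok)))
    print(al,row)
E
```

```text
1 [ 0.63  0.32 -0.08  0.06  0.33 -0.29  1.59]
True
-1 [ 0.23  0.28  0.48  0.08 -0.23 -0.38 -1.01]
True
0 [(-180, '00000000'), (-150, '11111111'), (-120, '11111111'), (-90, '11111111'), (-60, '11111111'), (-30, '00000000'), (0, '00000000'), (30, '10111011'), (60, '11111111'), (90, '11111111'), (120, '11111111'), (150, '11101110')]
20 [(-180, '11111111'), (-150, '11111111'), (-120, '11111111'), (-90, '11111111'), (-60, '11111111'), (-30, '00000000'), (0, '00000000'), (30, '11111111'), (60, '11111111'), (90, '11111111'), (120, '11111111'), (150, '11111111')]
30 [(-180, '11111111'), (-150, '11111111'), (-120, '11111111'), (-90, '11111111'), (-60, '11111111'), (-30, '01010101'), (0, '00000000'), (30, '11111111'), (60, '11111111'), (90, '11111111'), (120, '11111111'), (150, '11111111')]
40 [(-180, '11111111'), (-150, '11111111'), (-120, '11111111'), (-90, '11111111'), (-60, '11111111'), (-30, '11111111'), (0, '01110101'), (30, '11111111'), (60, '11111111'), (90, '11111111'), (120, '11111111'), (150, '11111111')]<sys>:0: UserWarning: Gimbal lock detected. Setting third angle to zero since it is not possible to uniquely determine all angles.
```

```bash
python3 - <<'E'
from h import *
zd=-Z; e=eul(zd,-N)
manip.goto(C0+[0,0,.14],e); grip(.085,20)
print(manip.servo_line(C0+[0,0,.009],rate=.15,stop_force=10)); s0=st()
grip(.03,20); s1=st()
print('width offset', s1['width'])
manip.servo_line(C0+[0,0,.069],rate=.1); s2=st(); manip.sleep(.5); s2=st()
m=s2['moment']-s0['moment']; print('M.N',m@N,'M.L',m@L,'Fz',s2['ft_force'][2]-s0['ft_force'][2])
im=cams.get_image('scene'); tp=cams.get_image('top'); cv2.imwrite('pics/s4full.png',im); cv2.imwrite('pics/t4full.png',tp)
o=np.zeros((540,780,3),np.uint8); o[:540,:390]=cv2.resize(im[190:330,310:411+0],(390,540)); o[:,390:]=cv2.resize(tp[150:290,340:441],(390,540))
cv2.imwrite('pics/c4.png',o)
E
```

```text
False
t 21.27 p [ 0.471  -0.3469  0.0097] F [ 1.2 -1.3 -0.3] M [-0.02  0.04  0.03] w 0.0851 gf 0.0
t 21.68 p [ 0.4712 -0.3461  0.01  ] F [-0.3  2.6  5.8] M [ 0.31  0.02 -0.06] w 0.0517 gf 23.0
width offset 0.051673407384518644
t 22.43 p [ 0.4698 -0.3461  0.0685] F [-0.5  0.4 -8.8] M [-0.1  -0.15 -0.05] w 0.0516 gf 22.6
t 22.93 p [ 0.4705 -0.3465  0.0689] F [ 0.1 -0.6 -8.7] M [-0.08 -0.21 -0.01] w 0.0516 gf 22.6
M.N -0.25062615915327574 M.L 0.0194886735076999 Fz -8.480988420412473
```

View pics/c4.png

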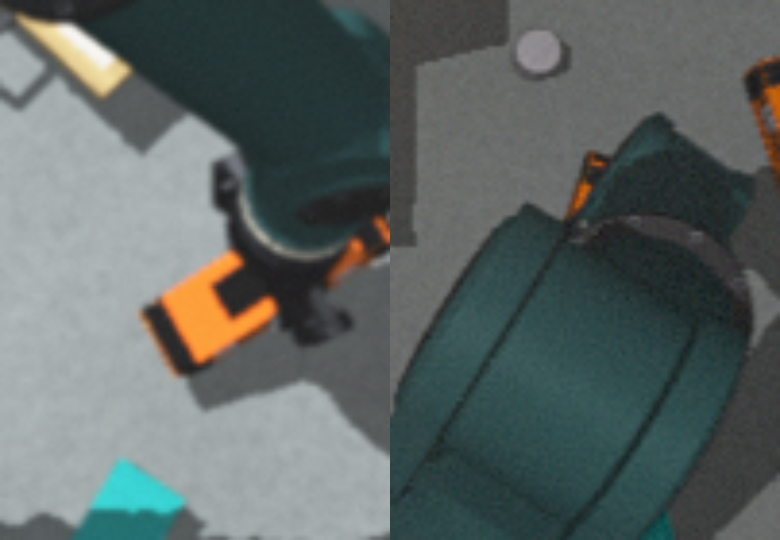

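```bash
python3 - <<'E'
from h import *
c=C0+[0,0,.08]
for th in(-.3,-.2,-.1,0,.1,.2):
    l=L*np.cos(th)+Z*np.sin(th); u=np.cross(l,N)  # th>0: +L end up => -L end down
    print(th,proj('scene',[c-.09*l+s*.026*N+.02*u for s in(1,-1)]).round(1).tolist(),'far', proj('top',[c+.09*l+.026*N+.02*u]).round(1).tolist())
print('seen near',(348.3,271.7),(357.7,287.),'far top L corner',(340+(590-390)/3.86,150+152/3.857))
E
```

```text
-0.3 [[347.4, 262.9], [357.6, 280.8]] far [[388.7, 190.8]]
-0.2 [[345.8, 264.5], [355.9, 282.3]] far [[389.2, 190.1]]
-0.1 [[344.5, 266.0], [354.5, 283.6]] far [[389.7, 189.7]]
0 [[343.5, 267.3], [353.4, 284.8]] far [[390.1, 189.5]]
0.1 [[342.8, 268.4], [352.6, 285.9]] far [[390.4, 189.5]]
0.2 [[342.4, 269.4], [352.1, 286.7]] far [[390.7, 189.9]]
seen near (348.3, 271.7) (357.7, 287.0) far top L corner (391.8134715025907, 189.40886699507388)
```

The wrist moment is −0.25 N·m about N, and the near end is seen 2–4 px lower than level in the scene picture. Both say the heavy end is the one near the robot (−L). I'll set the case down, then plan the tilted regrasp.

```bash
cat >> h.py <<'E'
h=-L; AL=np.radians(25); zg=-Z*np.cos(AL)+h*np.sin(AL)
def place(az,s):
    a=np.radians(az); d=Rc@[np.cos(a),np.sin(a),0]
    zp=d*np.cos(AL)-Z*np.sin(AL)
    M=np.c_[-Z,-d,np.cross(-d,-Z)]@np.c_[h,Z,np.cross(Z,h)].T  # h->-Z, Z->-d
    assert np.allclose(M@zg,zp,atol=1e-6)  
    return zp, eul(zp,M@(s*N))
E
python3 - <<'E'
from h import *
manip.servo_line(C0+[0,0,.010],rate=.06,stop_force=25); st()
grip(.08,20)
p=manip.state()['position']; manip.servo_line(p+[0,0,.09],rate=.25)
q=manip.state()['joint_positions']; print(q.round(2))
for s in(1,-1):
    g=manip.solve_ik(C0+[0,0,.026]+zg*G,eul(zg,s*N)); print(s,None if g is None else g.round(2))
    for az in(30,60,90,120,-60,-90,-120):
        z,e=place(az,s); r=manip.solve_ik(W(-.085,-.02,.17)+z*G,e); r2=manip.solve_ik(W(-.085,-.02,.27)+z*G,e)
        if r is not None and r2 is not None and g is not None: print(s,az,r2.round(2),r.round(2),'max',np.abs(r2-g).max().round(2))
cv2.imwrite('pics/s5.png',cams.get_image('scene')[40:320,240:500].repeat(2,0).repeat(2,1))
E
```

```text
t 24.01 p [ 0.4771 -0.3494  0.0123] F [ 0.1 -0.4  4.3] M [0.07 0.14 0.06] w 0.0515 gf 23.6
[ 0.5   0.6   0.08  2.02 -0.09  0.52 -1.23]
1 [ 1.04  1.06 -0.87  1.74  0.78  1.25  1.08]
1 30 [ 1.12  0.72 -1.08  2.42  3.57  0.53 -1.09] [ 1.09  1.04 -1.08  2.45  3.33  0.65 -0.61] max 2.79
1 60 [ 0.49  0.57 -0.04  2.17 -1.46  1.12 -2.02] [ 0.62  0.76 -0.22  2.19 -1.53  0.98 -1.8 ] max 3.1
1 90 [ 0.35  0.68  0.1   1.88 -1.04  1.46 -2.08] [ 0.4   0.83  0.04  1.9  -1.05  1.35 -1.95] max 3.16
1 120 [ 0.21  0.79  0.17  1.62 -0.74  1.76 -1.98] [ 0.24  0.92  0.12  1.63 -0.72  1.64 -1.9 ] max 3.06
1 -60 [-0.93  0.64  0.63  2.26  1.35  0.79 -1.14] [-0.98  0.92  0.73  2.28  1.46  0.58 -1.43] max 2.22
1 -90 [-0.65  0.68  0.32  1.95  0.87  1.26 -0.97] [-0.67  0.85  0.35  1.97  0.86  1.12 -1.09] max 2.05
1 -120 [-0.47  0.78  0.25  1.67  0.56  1.6  -1.01] [-0.46  0.91  0.24  1.69  0.53  1.48 -1.08] max 2.09
-1 [ 0.4   0.88  0.17  1.78 -0.04  0.92 -1.3 ]
-1 30 [ 1.12  0.72 -1.08  2.42  3.57  0.53  2.05] [ 0.98  0.92 -0.9   2.45  3.56  0.72  2.25] max 3.61
-1 60 [ 1.21  0.86 -1.12  2.14 -0.95  0.45  0.69] [ 1.17  1.05 -1.05  2.16 -1.02  0.33  0.93] max 1.99
-1 90 [ 1.09  0.97 -1.11  1.85 -0.35  0.96  0.37] [ 1.09  1.15 -1.11  1.86 -0.18  0.85  0.34] max 1.67
-1 120 [ 0.9   1.06 -1.09  1.58 -0.14  1.45  0.41] [ 0.88  1.18 -1.05  1.6  -0.04  1.37  0.45] max 1.71
-1 -60 [-0.1   0.59 -0.51  2.22  1.48  1.44  1.95] [-0.79  0.81  0.42  2.27  1.49  0.84  1.71] max 3.26
-1 -90 [ 0.15  0.83 -0.89  1.91  1.2   1.94  1.84] [ 0.14  1.01 -0.89  1.93  1.27  1.94  1.69] max 3.14
-1 -120 [ 0.11  0.87 -0.7   1.64  0.85  2.02  1.71] [ 0.2   1.09 -0.89  1.65  0.96  2.07  1.51] max 3.01
```

View pics/s5.png

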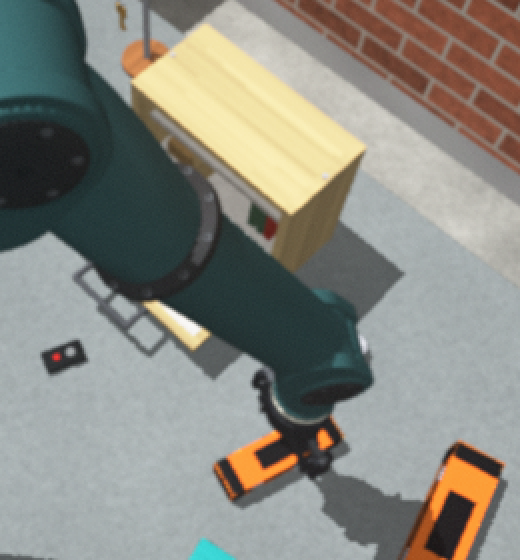

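The case lies flat again and the flap looks level behind the arm, with its corner at crop (207,340). I'll check both numerically.

```bash
python3 - <<'E'
from h import *
print('flap corner seen (343.5,210) pred', proj('scene',[W(-.17,-.15,.075),W(-.17,-.15,.061)]).round(1))
P=onz('scene',[(347,272.5),(358,290.5)],.04); print(P.round(4), np.linalg.norm(P[0]-P[1])); d=P[0]-P[1]; d/=np.linalg.norm(d); n=np.array([d[1],-d[0],0]); print('centre',P.mean(0)+.09*n,'yaw',np.degrees(np.arctan2(n[1],n[0])))
im=cams.get_image('scene'); c,_=cv2.findContours(orange(im),cv2.RETR_EXTERNAL,cv2.CHAIN_APPROX_NONE)
for n_ in ('scene','top'):
    im=cams.get_image(n_); c,_=cv2.findContours(orange(im),cv2.RETR_EXTERNAL,cv2.CHAIN_APPROX_NONE)
    for k in c:
        if cv2.contourArea(k)>60:
            Q=onz(n_,k.reshape(-1,2),.04)[:,:2]; print(n_,k.mean((0,1)).round(),cv2.minAreaRect((Q*1000).astype(np.float32)))
E
```

```text
flap corner seen (343.5,210) pred [[335.3 215.1]
 [335.1 216.9]]
[[ 0.402  -0.3034  0.04  ]
 [ 0.3871 -0.3581  0.04  ]] 0.05677214127588577
centre [ 0.48136528 -0.35450159  0.04      ] yaw -15.29145877222608
scene [464. 303.] ((563.927001953125, -577.4984741210938), (182.74111938476562, 72.03168487548828), 14.736387252807617)
scene [371. 270.] ((453.50555419921875, -345.3659973144531), (51.635398864746094, 84.0128402709961), 73.36909484863281)
top [455. 192.] ((560.8858032226562, -581.3582763671875), (178.25746154785156, 67.46662139892578), 14.625627517700195)
```

```bash
sed -i 's/^C0=np.array(\[.4705,-.3465,0\]); cy=np.radians(-17.4)/C0=np.array([.479,-.352,0]); cy=np.radians(-16.6)/' h.py; grep -n ^C0 h.py; python3 - <<'E'
from h import *
for a in(1.0,1.2,1.4,1.5,1.57,1.7): print(a,proj('scene',[W(-r*np.sin(a)-.0*np.cos(a),y,.075+r*np.cos(a)) for r,y in((.17,-.15),(.17,.15),(.21,-.055),(.21,.055),(0,-.15))]).round(1).tolist())
# clear the view: raise and re-image
e=eul(zg,-N)
P=C0+[0,0,.026]+zg*G
manip.goto(P-zg*.09,e); st()
cv2.imwrite('pics/t6.png',cams.get_image('top')); cv2.imwrite('pics/s6.png',cams.get_image('scene'))
t=cv2.imread('pics/t6.png')[80:260,220:420]; s=cv2.imread('pics/s6.png')[100:250,260:400]
o=np.zeros((540,780,3),np.uint8); o[:360,:400]=cv2.resize(t,(400,360)); o[:407,400:]=cv2.resize(s,(380,407)); cv2.imwrite('pics/c6.png',o)
E
```

```text
26:C0=np.array([.479,-.352,0]); cy=np.radians(-16.6); L=np.array([np.cos(cy),np.sin(cy),0]); N=np.array([-np.sin(cy),np.cos(cy),0])
1.0 [[343.8, 195.7], [268.9, 126.8], [309.6, 176.8], [281.8, 150.8], [376.2, 177.7]]
1.2 [[339.2, 203.9], [266.1, 135.8], [304.8, 187.4], [277.8, 161.8], [376.2, 177.7]]
1.4 [[336.3, 210.7], [265.1, 143.6], [302.3, 196.2], [276.2, 171.0], [376.2, 177.7]]
1.5 [[335.6, 213.4], [265.2, 146.9], [302.0, 199.8], [276.2, 174.9], [376.2, 177.7]]
1.57 [[335.3, 215.1], [265.6, 149.1], [302.0, 201.9], [276.5, 177.3], [376.2, 177.7]]
1.7 [[335.4, 217.6], [266.8, 152.5], [302.8, 205.2], [277.8, 181.0], [376.2, 177.7]]
t 25.73 p [ 0.5066 -0.3601  0.0894] F [-0.1  0.6 -0.2] M [-0.14 -0.4  -0.  ] w 0.08 gf 0.0
```

View pics/c6.png

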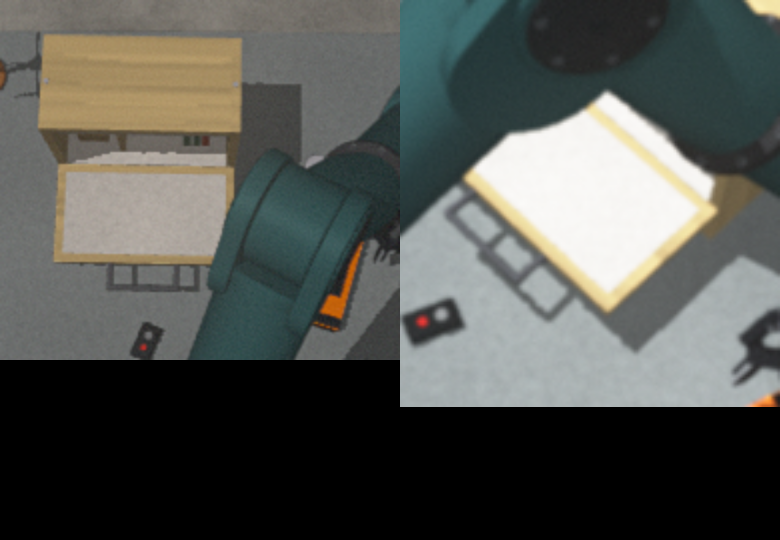

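The flap is level: its free corner is seen at scene (337,215), and level predicts (335,215). The case is free at the right, so I'll regrasp it firmly, tilted 25°, lift it and check the moment again.

```bash
python3 - <<'E'
from h import *
e=eul(zg,-N); P=C0+[0,0,.026]+zg*G
s0=st()
print(manip.servo_line(P,rate=.12,stop_force=10))
grip(.03,80); st()
manip.servo_line(P+[0,0,.05],rate=.15); manip.sleep(.2); s=st()
print('M.N',(s['moment']-s0['moment'])@N,'M.L',(s['moment']-s0['moment'])@L)
z,ep=place(90,-1)
manip.servo_line(P+[0,0,.24],rate=.25)
manip.goto(W(-.085,-.03,.28)+z*G,ep); s=st()
n_=np.cross(Z,z)
im=cams.get_image('scene'); cv2.imwrite('pics/s7.png',im)
c,_=cv2.findContours(orange(im),cv2.RETR_EXTERNAL,cv2.CHAIN_APPROX_NONE)
for k in c:
    if cv2.contourArea(k)>60: print(k.min((0,1)),k.max((0,1)),cv2.minAreaRect(k))
print('pred', proj('scene',[W(-.085,-.03,.28)+[0,0,v] for v in(-.09,.0,.09)]).round(1).tolist())
E
```

```text
t 25.83 p [ 0.5053 -0.3608  0.0907] F [ 0.1 -0.6  0.9] M [-0.14 -0.42  0.04] w 0.0797 gf 0.0
False
t 27.1 p [ 0.4733 -0.3491  0.0102] F [2.5 2.1 5.4] M [ 0.52 -0.4  -0.44] w 0.0509 gf 85.0
t 27.78 p [ 0.4707 -0.3491  0.0577] F [ 0.5  0.  -8.6] M [-0.43 -1.38  0.05] w 0.051 gf 84.9
M.N -1.0027102580163005 M.L -0.011186958227547854
t 30.46 p [ 0.5784 -0.0377  0.2708] F [-0.5 -0.5 -8.6] M [-2.55  0.06 -0.03] w 0.0508 gf 85.9
[441 269] [488 338] ((464.52581787109375, 303.0670166015625), (26.805139541625977, 65.08368682861328), 23.96249008178711)
[315  99] [340 119] ((327.45123291015625, 108.93903350830078), (16.08589744567871, 22.02050018310547), 51.34019470214844)
pred [[327.8, 149.7], [328.4, 131.3], [329.2, 109.8]]
```

Everything is consistent: the lever arm again puts the mass toward −L, and the upright case's top is seen at (327,109) against a predicted (329,110). I'll set it down gently.

```bash
python3 - <<'E'
from h import *
z,ep=place(90,-1)
B=lambda zz: W(-.085,-.03,zz)+z*G
manip.servo_line(B(.19),rate=.12); manip.sleep(.3); st()
hit=manip.servo_line(B(.150),rate=.02,stop_force=3.5); s=st(); print(hit,'grasp z',(s['position']-z*G)[2])
E
```

```text
t 31.71 p [ 0.5789 -0.0366  0.1827] F [-0.1 -0.1 -8.1] M [-2.6   0.04  0.04] w 0.0514 gf 85.9
t 32.94 p [ 0.5787 -0.0369  0.1569] F [-0.4 -1.4  6.3] M [ 0.08 -0.3   0.04] w 0.0507 gf 86.6
True grasp z 0.16484107641686216
```

```bash
python3 - <<'E'
from h import *
z,ep=place(90,-1)
grip(.03,20); st()
grip(.078); st()
p=manip.state()['position']
manip.servo_line(p-z*.12,rate=.12); st()
p=manip.state()['position']; 
try: manip.servo_line(p+[0,-.03,.1],rate=.2)
except manip.MotionError as x: print(x)
manip.sleep(.5); st()
for n_ in('scene','top'):
    im=cams.get_image(n_); cv2.imwrite(f'pics/{n_}9.png',im)
    c,_=cv2.findContours(orange(im),cv2.RETR_EXTERNAL,cv2.CHAIN_APPROX_NONE)
    for k in c:
        if cv2.contourArea(k)>60: print(n_,k.min((0,1)),k.max((0,1)),cv2.minAreaRect(k))
    X=[W(-.085+a*.026,-.03+b*.02,v) for v in(.075,.255) for a,b in((1,1),(1,-1),(-1,-1),(-1,1))]
    q=proj(n_,X).round(1); print('pred foot',q[:4].tolist(),'top',q[4:].tolist())
    # intensity along predicted axis samples: colour of top cap and body
    for v in(.10,.165,.23): 
        u=proj(n_,[W(-.085-.026,-.03,v)])[0].round().astype(int); print(v,u,im[u[1],u[0]])
E
```

```text
t 33.16 p [ 0.5787 -0.0368  0.1569] F [ 0.6 -1.2  6.5] M [ 0.08 -0.22  0.02] w 0.0511 gf 86.6
t 33.54 p [ 0.5774 -0.0385  0.1527] F [-1.   0.5  0.3] M [-0.94  0.05  0.03] w 0.078 gf 0.0
t 34.69 p [ 0.5748 -0.1461  0.2033] F [ 0.5  0.5 -0.5] M [-0.97  0.03 -0.04] w 0.0779 gf 0.0
t 35.86 p [ 0.5748 -0.176   0.3031] F [ 0.5 -0.3 -0.3] M [-0.97  0.01 -0.01] w 0.0776 gf 0.0
scene [439 269] [488 339] ((462.9913635253906, 303.3534240722656), (29.41264533996582, 66.30976104736328), 23.198591232299805)
pred foot [[328.5, 160.0], [338.0, 168.5], [325.5, 179.3], [316.0, 170.7]] top [[330.0, 126.1], [340.9, 135.5], [326.5, 147.6], [315.6, 138.0]]
0.1 [321 171] [34 49 79]
0.165 [321 160] [39 58 96]
0.23 [321 148] [37 49 73]
top [442 187] [455 222] ((448.9500427246094, 204.35000610351562), (36.04996109008789, 5.375871181488037), 71.56504821777344)
pred foot [[295.2, 179.1], [307.1, 179.4], [306.7, 194.4], [294.7, 194.2]] top [[291.8, 163.3], [305.6, 163.6], [305.1, 181.0], [291.2, 180.6]]
0.1 [300 193] [34 47 52]
0.165 [300 188] [42 53 73]
0.23 [299 183] [46 51 54]
```

```bash
python3 - <<'E'
from h import *
manip.goto([.35,-.45,.35],eul(-Z,-N)); st()
for n_ in('scene','top'):
    im=cams.get_image(n_); old=cv2.imread(f'pics/{n_}0.png')
    hh=cv2.cvtColor(im,cv2.COLOR_BGR2HSV); m=cv2.inRange(hh,(4,110,40),(18,255,255))
    X=[W(-.085+a*.026,-.03+b*.02,v) for v in(.075,.255) for a,b in((1,1),(1,-1),(-1,-1),(-1,1))]
    q=proj(n_,X).round(1); print(n_,'pred foot',q[:4].tolist(),'top',q[4:].tolist())
    x0,y0=(q.min(0)-8).astype(int); x1,y1=(q.max(0)+8).astype(int)
    gray=cv2.cvtColor(im,cv2.COLOR_BGR2GRAY)
    print(x0,y0)
    for y in range(y0,y1,2): print(''.join('O' if m[y,x] else ('#' if gray[y,x]<60 else ('.' if gray[y,x]>150 else '-')) for x in range(x0,x1)))
    for nm,(X0) in {'x':0}.items(): pass
    # bystanders: difference to the first picture near their places
    for nm,b in {'scene':{'stand':(195,92,240,145),'fob':(255,205,290,230),'cap':(404,202,430,226)},'top':{'stand':(160,200,215,245),'fob':(282,238,304,264),'cap':(368,154,388,173)}}[n_].items():
        d=cv2.absdiff(im,old)[b[1]:b[3],b[0]:b[2]].max(2); print(nm,(d>60).sum(),d.size)
E
```

```text
t 37.52 p [ 0.3506 -0.4493  0.3495] F [0.  0.2 0.1] M [ 0.02  0.   -0.01] w 0.0783 gf 0.0
scene pred foot [[328.5, 160.0], [338.0, 168.5], [325.5, 179.3], [316.0, 170.7]] top [[330.0, 126.1], [340.9, 135.5], [326.5, 147.6], [315.6, 138.0]]
307 118
...--------------------O--OOO------------
........------------------OO-------------
............-----------------------------
................-----.-------------------
....................OOOO.----------------
...................OOOOOOO.-------------.
................OOO#####OOOOOO----------.
.............OOOO#########OOOOOO----...--
...........OOOO#############OOOO.--..-.-.
.........OOO##############-OOOOO...---.--
........OOOOO###########OOOOOO#-......-..
........-OOOOOOO######OOOOOO##O-........-
........-O#OOOOOOO#OOOOOO##OOOO-.........
........-OOO##OOOOOOOOO##OOOOOO..........
........-OOOOO##OOOOO##OOOOOOOOO.........
........-OOOOOO#####OOOOOOOOOOO..........
.........OOOOOOOOOOOOOOOOOO#OOO..........
........-OOOOOOOOOOOOOOO####OO-..........
.........OOOOOOOOOOOOO######OO-..........
.........OOOOOOOOOOOO#######OO...........
.........OOO
[... 934 characters left out ...]
.......
O---O---------------------------
------OOOOOOOOOOOOOOO-----------
.......OO##########OO-..........
.......OO##-#######OO-..........
.......OO##########OO-..........
.......OO##########OO--.........
......-OO##########OO--.......--
......-OO##########OO#----------
......-O-####-####-OO##---------
......-OOOOOOOOOOOOOO##---------
.......-O###########O#----------
........-OOOOOOO#OOOO#----------
........-OOOOOOO##OOOO----------
.........-OOOOOOO#OOOO----------
.........-OOOOOOO#OOOO----------
..........-OOOOOO#OOOO-------...
..................----..........
................................
................................
................................
stand 0 2475
fob 0 572
cap 0 380
```

```bash
python3 -c "
from cell import workorder
print(workorder.job_done())"
```

```text
the job is handed in; nothing more can be done
None
```

Job handed in at about 38 s: both supports are out to their stops, the flap lies level on them, and the orange case stands upright on its heavy end near the middle of the flap; the phone stand, fob and cap are unmoved in the top picture.

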